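# Lift the fired brown sample plate onto the cooling rack

## Task

Using the blue-handled lifter, slide its blade under the brown sample plate, lift the plate off its dark rack and set it centred and square on the empty yellow-railed cooling rack. Then draw the blade out completely and leave the lifter standing flat on the bench, clear of the cooling rack. Do not touch the hot brown plate with the gripper, do not tip or drop it, and leave the white plate alone.

Things in the scene. Friction and masses are not known exactly. Their poses are not given: they have to be found in the camera images.
- lifter_grip (a point): Centre of the lifter's blue upright grip block: 24 mm along x, 40 mm along y, 60 mm tall, 100 mm above the blade's underside. Lifter: loose, 0.25 kg, stands on its flat steel blade, 3 mm thick, 54 mm wide, from 35 mm behind the grip's centre to 125 mm ahead (bare from 10 mm ahead; an 11 mm high heel and a 14 mm stem under the grip). x: from grip to blade tip, away from the robot; z up.
- brown_plate_center (a point): Centre (half-way up) of the loose brown plate: 90 mm in x, 104 mm in y, 8 mm thick, 0.15 kg, three white pellets 7 mm high on top; z up. It lies on a fixed dark rack: rails 30 mm high, 100 mm long, 80 mm clear passage between them, open at both ends, floor 3 mm thick. The passage runs along the plate's x (within 3 degrees), away from the robot; its middle is within 5 mm of the plate's centre.
- cooling_rack_top (a point): Centre of the fixed, empty cooling rack at the height of its rail tops, 30 mm above the bench. Two yellow rails along x, 100 mm long, 12 mm wide, 80 mm clear passage between them, open at both ends, over a 3 mm thick aluminium floor. x points away from the robot along the passage, z up. The plate belongs with its centre over this point, its x along this x.
- white_plate_center (a point): Centre (half-way up) of a white plate with grey pellets, else the same as the brown one, on another dark rack. Not to be disturbed. The three racks stand side by side in any order, about 0.24 m apart.
There are look-alikes about, which are no part of the job. There is more than one size of the part that bears brown_plate_center; the job needs the largest. Of the things shaped like the part that bears lifter_grip, the bare steel one is meant.

How it is judged (in metres and radians):
On the way:
1. the brown plate is lifted at least 15 mm off its rack on the lifter's blade (height (world z) of brown_plate_center above 0.049 m and contact force between brown_plate and lifter above 0.3 N and angle between brown_plate_center's own z axis and vertical below 0.26 rad), for 0.2 s.
At the end, for the whole second after the job is handed in: Brown plate flat and at rest on the cooling rack's rails, within 15 mm of its centre and 10 degrees of square. Lifter out from under it, at rest, standing flat on the bench, its grip over 155 mm horizontally from the rack's centre. White plate within 10 mm of its start (horizontal distance between brown_plate_center and cooling_rack_top below 0.015 m and z of brown_plate_center in the frame of cooling_rack_top between 0.001 and 0.007 m and angle between the x axis of brown_plate_center and the x axis of cooling_rack_top, either way round below 0.18 rad and angle between brown_plate_center's own z axis and vertical below 0.06 rad and linear speed of each of brown_plate, lifter below 0.02 m/s and contact force between brown_plate and lifter below 0.05 N and height (world z) of lifter_grip between 0.09 and 0.106 m and angle between lifter_grip's own z axis and vertical below 0.08 rad and horizontal distance between lifter_grip and cooling_rack_top above 0.155 m and distance of white_plate_center from where it was at the start of the episode below 0.01 m); the robot touches nothing.
It fails at once if the gripper or arm touches the brown plate (contact force between brown_plate and the fingers above 0.5 N or contact force between brown_plate and the arm above 0.5 N).
It fails at once if the brown plate is tipped more than 25 degrees or dropped off the racks (angle between brown_plate_center's own z axis and vertical above 0.436 rad or height (world z) of brown_plate_center below 0.026 m).
It fails at once if the brown plate is dropped or slammed onto the cooling rack (over 30 N) (contact force between brown_plate and cooling_rack above 30 N).
It fails at once if the white plate is moved more than 15 mm (distance of white_plate_center from where it was at the start of the episode above 0.015 m).
It also fails if it takes over 61 s, if anything falls off the work surface, if the arm or the gripper's body presses on something with over 40 N, if the wrist force passes 120 N, or if a joint passes its speed limit or range.

## Robot

A 6-joint arm with a two-finger parallel gripper is mounted at the origin on the work surface. World frame = base frame: x ahead of the robot, y to its left, z up, the work surface at z = 0. Lengths are in m, angles in degrees, forces in N, time in s.
With the tool pointing down it reaches from about 0.25 to 0.725 m from the base axis. Payload 9.7 kg.
Tool frame: the origin (TCP) lies between the finger pads; the fingertips stand 19 mm ahead of it and the grasp point (between the pads) is the TCP; x points along the fingers, y is the direction in which the jaws open and shut, and the axes are right-handed (so a half turn about x gives the same grasp; the last joint's range is limited). The gripper opens to 85 mm and grips with 20 to 120 N. Pads are 22 mm wide; open, the fingers measure 114 mm over their backs; the gripper's body (76 mm by 85 mm) begins 54 mm behind the grasp point. The pads swing forward as they close: fully open they stand 13 mm farther back than shut.
Start: joints at [-76.318, 4.979, 10.078, 95.1, 0, 90], TCP at [0.13, -0.534, 0.214] pointing down, gripper open.
Joint ranges: [-179.16, 179.16], [-48.56, 103.87], [-65.8, 70.77], [-126.05, 130.52], [-82.76, 87.17], [-180, 180]. Speed limits (degrees/s): [127.2, 127.2, 147.25, 180, 180, 180].

## Interface

Orientations are given as [roll, pitch, yaw] about the fixed x, y, z axes, in that order (R = Rz(yaw) Ry(pitch) Rx(roll)).
In Python, from workcell import bot gives the robot as it stands. The module is installed in compiled form; this text tells all that it offers.
- The arm moves only by the shell command python3 -m handwheel 'ROWS' [FORCE]. ROWS is JSON, a list of rows, each a list of 7 numbers: the turn, a rotation vector about the tool's x, y, z in degrees, then the shift along the tool's x, y, z in m, then the closure, from -1 (fully open) to 1 (shut), so that 0 is half open. In form: [[ax, ay, az, dx, dy, dz, fingers], ...]. A call has 1 to 20 rows; each row is the pose to reach, as a shift and turn from the pose commanded when the call began, along the tool's axes at that moment; what a row does not reach only later rows make up. A row lasts 1/8 s, in which the tool goes at most 62.5 mm and 10.7 degrees, less where a joint would pass 70% of its speed; a pose out of reach is approached as far as the arm can. A call with a gripper value outside its range is refused whole. The fingers move at their own pace and stop on an object; FORCE is the grip in N (left out, the last holds). Time passes only in rows, so rows that repeat a pose let the fingers close. It gives the time, the measured TCP pose, the force and the opening at its end, in the units of the state.
- bot.get_obs(): the state, without advancing time (a new reading comes with each control period).
- bot.camera(name): name is "scene" or "top" or "wrist"; returns a dict with "frame" (420x560x3 uint8, red, green, blue), "fx", "fy", "cx", "cy" (pixels), "R" (3x3) and "t" (3): a world point X has camera coordinates R X + t; the wrist camera has in their place "tool_from_camera" (4x4, takes a point from camera to tool coordinates, whose origin is the TCP and whose axes are the tool frame's). Camera axes: x right, y down, z forward; pixel columns grow to the right and rows downward; lengths in m; the calibration is good to about 2 mm. A picture is of the moment at which its call begins: read the wrist's pose just before it. There is no depth.
- bot.job_done(): hands the job in, once; it reports no verdict.
Trained networks look in a picture, given as the dict that the camera call returned (one of the last four; its "shot" number tells which), for a name from the list of things; names that differ only in an ending like _2 or _b are one class to them, and where a whole thing is asked for, a point or a joint stands for the part that bears it (a point fixed in the world has none). Each returns a list of dicts, best first, with "conf" (0 to 1); they miss things now and then, are a little off and sometimes report something else, mostly with a low value. They report only what shows in the picture. A call takes as long as a camera call. They do not tell look-alikes from the thing itself.
- bot.look_for(name, picture): "bbox" ([left, top, width, height] as shares, 0 to 1, of the picture: columns of its width, rows of its height, round what is visible of it).
- bot.tip_of(name, picture): "centre" ([column, row] as shares, 0 to 1, of the picture: columns of its width, rows of its height: a listed point, or the origin of a listed thing).
The state is a dict: "time": time; "q": joint angles; "qd": joint speeds; "joint_efforts": joint torques, N m; "ee_pos": TCP position; "tcp_rot": TCP orientation; "wrist_force": force on the tool from outside, world axes, zero at the start; "torque": the same for the moment, N m; "opening": finger opening in m.
Only numpy, scipy, OpenCV 4.12 (cv2) and the standard library are available. Lean on these libraries where they do the work, as an engineer would, in place of code of your own. Each camera call takes 0.05 s, during which the arm holds its last target.

## Working session

There is one attempt and no reset: what is moved stays moved. The work goes in short steps, Python scripts to look and compute and a shell command to move; the robot and the scene stay as the last step left them, time stands still between calls to the robot, and variables do not carry over. Pictures are saved under pics/ and viewed, and the job is handed in when it is done.

```bash
mkdir -p pics; cat > h.py <<'E'
import numpy as np, cv2
from workcell import bot
def snap(name,fn):
    p=bot.camera(name); cv2.imwrite(f'pics/{fn}.png',p['frame'][:,:,::-1]); return p
def toplane(p,uv,z):
    u,v=uv; d=np.array([(u-p['cx'])/p['fx'],(v-p['cy'])/p['fy'],1.])
    R=np.array(p['R']);t=np.array(p['t']); c=-R.T@t; w=R.T@d
    return c+w*(z-c[2])/w[2]
def proj(p,X):
    c=np.array(p['R'])@np.array(X)+np.array(p['t']); return np.array([p['fx']*c[0]/c[2]+p['cx'],p['fy']*c[1]/c[2]+p['cy']])
E
python3 - <<'E'
from h import *
o=bot.get_obs(); print(o)
Z=dict(lifter_grip=.1,brown_plate_center=.034,cooling_rack_top=.03,white_plate_center=.034)
for c in('top','scene'):
    p=snap(c,c+'1')
    for n,z in Z.items():
        for r in bot.tip_of(n,p)[:5]:
            uv=np.array(r['centre'])*[560,420]; print(c,n,r['conf'],uv.round(1),toplane(p,uv,z).round(4))
E
```

```text
{'time': 0.0, 'q': array([-7.63186602e+01,  5.00900188e+00,  1.00332946e+01,  9.50992127e+01,
       -3.66603608e-04,  8.99998365e+01]), 'qd': array([-0.00941956, -0.03434018, -0.08680225,  0.11381509, -0.04449406,
        0.03674659]), 'joint_efforts': array([-1.56216105e-03, -5.20387781e+01,  4.64800465e+01,  1.62114197e-02,
        2.53583727e-05, -4.87468071e-06]), 'ee_pos': array([ 0.13002388, -0.53414353,  0.21359283]), 'tcp_rot': array([-89.71980235,  89.92507909, 103.96170121]), 'wrist_force': array([ 0.16931452, -0.20881986,  0.10934616]), 'torque': array([ 0.0092221 , -0.00804485,  0.02409737]), 'opening': 0.08531001796034407}
top lifter_grip 0.73 [280.7 267.8] [ 0.4417 -0.0686  0.1   ]
top lifter_grip 0.59 [338.1 319. ] [ 0.328 -0.196  0.1  ]
top brown_plate_center 0.96 [411.5 208.3] [ 0.5866 -0.3955  0.034 ]
top brown_plate_center 0.83 [340.4 124.8] [ 0.8074 -0.2252  0.034 ]
top brown_plate_center 0.74 [349.8 172.2] [ 0.6808 -0.245   0.034 ]
top cooling_rack_top 0.72 [245.  180.1] [0.6637 0.0219 0.03  ]
top white_plate_center 0.81 [157.4 186.3] [0.6488 0.2443 0.034 ]
scene lifter_grip 0.71 [284.6 177.8] [ 0.4431 -0.0676  0.1   ]
scene brown_plate_center 0.87 [210.  303.3] [ 0.8544 -0.2128  0.034 ]
scene brown_plate_center 0.74 [153.2 236.7] [ 0.6278 -0.3798  0.034 ]
scene brown_plate_center 0.63 [208.6 247.7] [ 0.6683 -0.2414  0.034 ]
scene cooling_rack_top 0.87 [321.3 245.7] [0.6477 0.0212 0.03  ]
scene white_plate_center 0.69 [411.  248.8] [0.6596 0.2288 0.034 ]
```

View pics/top1.png

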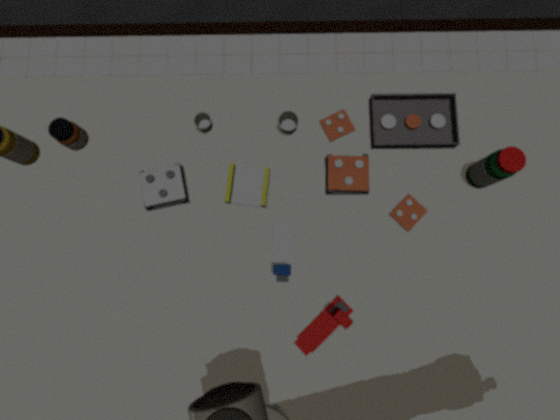

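View pics/scene1.png

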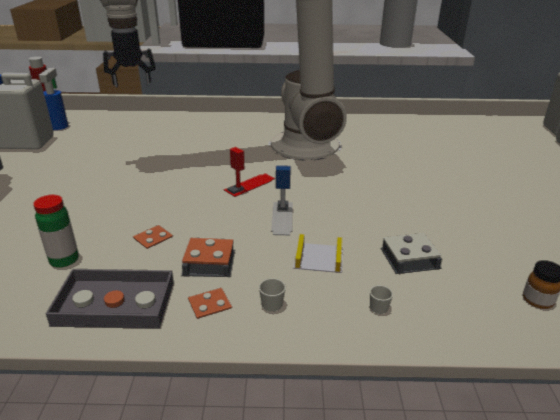

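The top picture shows the lifter's blue grip at (281,268) with its steel blade towards +x. The large brown plate on its dark rack is at (348,173), the yellow rack at (247,186) and the white plate at (163,186). The small brown plates at (337,125) and (408,212) lie on the bench, and the red lifter is a look-alike. Next I'll get closer looks with the wrist camera.

```bash
cat >> h.py <<'E'
from scipy.spatial.transform import Rotation as Ro
def pose():
    o=bot.get_obs(); return Ro.from_euler('xyz',o['tcp_rot'],degrees=True).as_matrix(),np.array(o['ee_pos']),o
def Rdown(yaw,flip=1):
    # tool x down, tool y = flip * lifter-y (yaw deg = lifter yaw), 
    a=np.radians(yaw); y=flip*np.array([-np.sin(a),np.cos(a),0]); x=np.array([0,0,-1.]); return np.array([x,y,np.cross(x,y)]).T
def rel(Rt,pt,R0=None,p0=None):
    if R0 is None: R0,p0,_=pose()
    return np.r_[np.degrees(Ro.from_matrix(R0.T@Rt).as_rotvec()).round(2),(R0.T@(np.array(pt)-p0)).round(4)]
E
python3 - <<'E'
from h import *
R,p,o=pose(); print(R.round(3)); 
for f in(1,-1): print(rel(Rdown(0,f),[.44,-.068,.3]))
p=snap('wrist','w0'); print(np.array(p['tool_from_camera']).round(3),p['fx'],p['cx'],p['cy'])
E
```

```text
[[-0.     0.237 -0.972]
 [ 0.    -0.972 -0.237]
 [-1.    -0.    -0.   ]]
[-1.6632e+02 -1.0000e-02  0.0000e+00 -8.5700e-02 -3.7990e-01 -4.1140e-01]
[13.68    0.      0.     -0.0857 -0.3799 -0.4114]
[[-0.001 -0.276  0.961 -0.158]
 [ 1.     0.     0.001  0.   ]
 [-0.     0.961  0.276 -0.07 ]
 [ 0.     0.     0.     1.   ]] 303.4522519296815 278.3878815817765 217.40306594721886
```

View pics/w0.png

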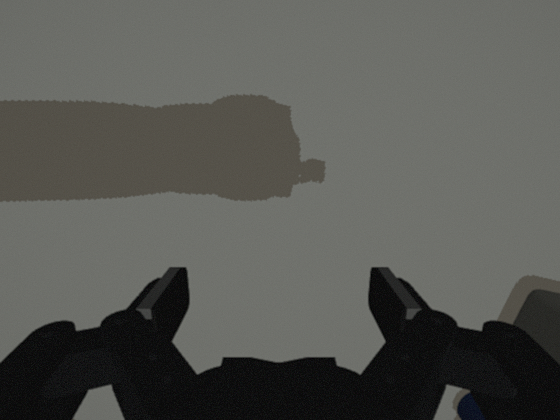

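```bash
python3 - <<'E'
from h import *
print(rel(Rdown(0,-1),[.40,-.068,.26]))
E
```

```text
[13.68   -0.      0.     -0.0457 -0.3893 -0.3725]
```

```bash
python3 -m handwheel '[[3,0,0,-0.046,-0.05,-0.05,-1],[6,0,0,-0.046,-0.1,-0.1,-1],[9,0,0,-0.046,-0.15,-0.145,-1],[12,0,0,-0.046,-0.2,-0.19,-1],[13.68,0,0,-0.046,-0.25,-0.24,-1],[13.68,0,0,-0.046,-0.3,-0.29,-1],[13.68,0,0,-0.046,-0.35,-0.34,-1],[13.68,0,0,-0.046,-0.389,-0.3725,-1],[13.68,0,0,-0.046,-0.389,-0.3725,-1],[13.68,0,0,-0.046,-0.389,-0.3725,-1],[13.68,0,0,-0.046,-0.389,-0.3725,-1],[13.68,0,0,-0.046,-0.389,-0.3725,-1]]' 60
cat >> h.py <<'E'
def wristcam(fn):
    R,p,o=pose(); c=snap('wrist',fn)
    T=np.eye(4);T[:3,:3]=R;T[:3,3]=p
    W=np.linalg.inv(T@np.array(c['tool_from_camera']))
    c['R']=W[:3,:3];c['t']=W[:3,3]
    return c
Z=dict(lifter_grip=.1,brown_plate_center=.034,cooling_rack_top=.03,white_plate_center=.034)
def tips(c,names):
    for n in names:
        for r in bot.tip_of(n,c)[:4]:
            uv=np.array(r['centre'])*[560,420]; print(n,r['conf'],uv.round(1),toplane(c,uv,Z[n]).round(4))
E
python3 - <<'E'
from h import *
c=wristcam('w1'); tips(c,Z)
E
```

```text
time: 2.05
ee_pos: [0.3996, -0.0693, 0.2605]
tcp_rot: [144.0, 90.0, -36.1]
wrist_force: [0.4, 0.0, -0.3]
opening: 0.0856
lifter_grip 0.97 [396.  256.6] [ 0.3323 -0.2028  0.1   ]
lifter_grip 0.88 [283.  164.7] [ 0.4357 -0.0745  0.1   ]
brown_plate_center 0.78 [546.3  38.8] [ 0.5687 -0.3719  0.034 ]
```

View pics/w1.png

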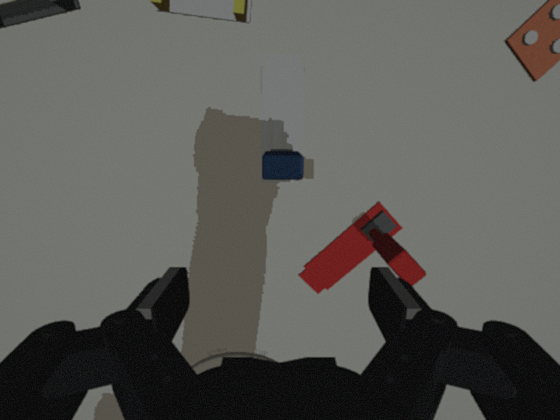

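The wrist picture shows the grip at (283,165), the blade from row 68 to 150 between columns 262 and 304, and the red look-alike at lower right. I'll crop in to get the lifter's yaw.

```bash
python3 - <<'E'
import cv2
im=cv2.imread('pics/w1.png')[50:200,220:340]
im=cv2.convertScaleAbs(im,alpha=1.0)
l=cv2.cvtColor(im,cv2.COLOR_BGR2LAB); l[:,:,0]=cv2.createCLAHE(4,(4,4)).apply(l[:,:,0]); im=cv2.cvtColor(l,cv2.COLOR_LAB2BGR)
cv2.imwrite('pics/w1c.png',cv2.resize(im,None,fx=4,fy=4,interpolation=cv2.INTER_CUBIC))
E
```

```text
(no output)
```

View pics/w1c.png

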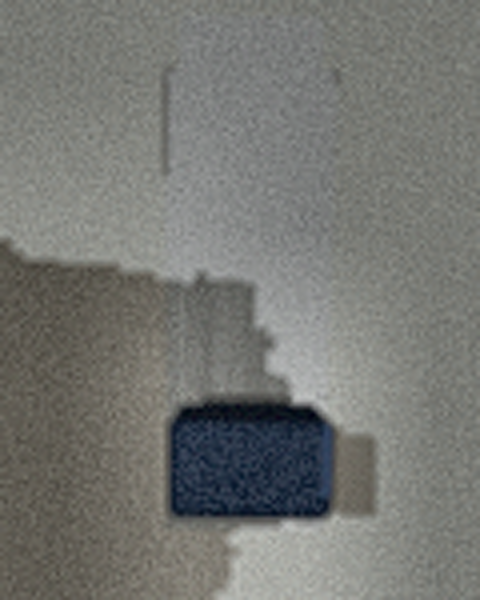

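```bash
python3 -m handwheel '[[0,0,0,0.03,0.002,-0.01,-1],[0,0,0,0.06,0.004,-0.022,-1],[0,0,0,0.06,0.004,-0.022,-1],[0,0,0,0.06,0.004,-0.022,-1]]'
cat >> h.py <<'E'
def avg(fn,n=6):
    c=wristcam(fn); f=c['frame'].astype(float)
    for i in range(n-1): f+=bot.camera('wrist')['frame']
    f/=n; c['avg']=f; np.savez('pics/'+fn+'.npz',f=f,R=c['R'],t=c['t'],k=[c['fx'],c['fy'],c['cx'],c['cy']])
    l=cv2.cvtColor((f/255).astype(np.float32),cv2.COLOR_RGB2LAB); c['lab']=l
    cv2.imwrite('pics/'+fn+'_a.png',f[:,:,::-1]); 
    cv2.imwrite('pics/'+fn+'_b.png',np.clip(128+l[:,:,2]*8,0,255)); return c
E
python3 - <<'E'
from h import *
c=wristcam('w2'); tips(c,['lifter_grip']); c=avg('w2')
print(c['lab'][200,::40].round(1))
E
```

```text
time: 2.8
ee_pos: [0.4219, -0.0725, 0.2014]
tcp_rot: [168.5, 90.0, -11.5]
wrist_force: [0.3, -0.4, 1.0]
opening: 0.0853
lifter_grip 0.9 [279.7 200. ] [ 0.4337 -0.0739  0.1   ]
lifter_grip 0.71 [417.2 306.3] [ 0.3282 -0.2074  0.1   ]
[[ 49.2  -1.5   2.5]
 [ 48.9  -1.9   3. ]
 [ 49.4  -1.5   2.9]
 [ 49.9  -1.8   2.8]
 [ 50.2  -1.6   2.8]
 [ 36.9  -0.4   6. ]
 [ 37.2  -0.2   6.1]
 [ 12.6   0.8 -14.2]
 [ 50.3  -1.9   3. ]
 [ 49.8  -1.5   2.9]
 [ 50.   -1.6   2.8]
 [ 50.1  -1.8   2.8]
 [ 49.2  -1.4   2.6]
 [ 49.2  -1.7   2.5]][ WARN:0@7.649] global loadsave.cpp:1063 imwrite_ Unsupported depth image for selected encoder is fallbacked to CV_8U.
```

View pics/w2_a.png

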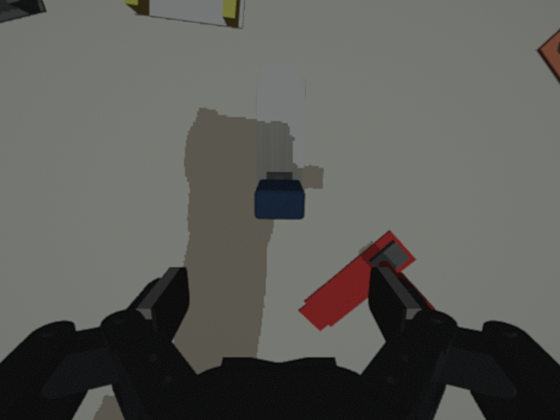

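View pics/w2_b.png

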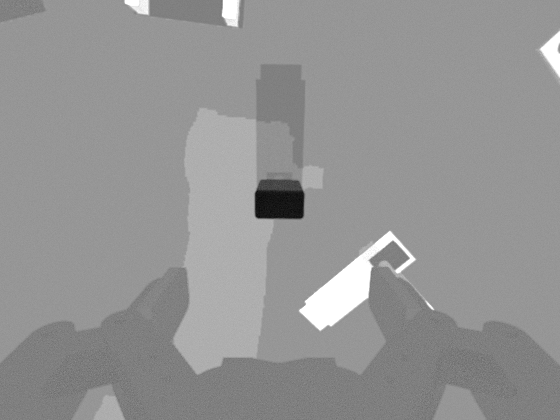

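The Lab b channel separates the blade clearly: columns 256–305, narrower nose at row 65. Now I'll fit the pose from the edges.

```bash
python3 - <<'E'
from h import *
d=np.load('pics/w2.npz'); l=cv2.cvtColor((d['f']/255).astype(np.float32),cv2.COLOR_RGB2LAB)[:,:,2]
k=d['k'];c=dict(fx=k[0],fy=k[1],cx=k[2],cy=k[3],R=d['R'],t=d['t'])
L=[];Rr=[]
def cross(a,b0,thr,rev):
    xs=np.arange(b0[0],b0[1]); v=a[b0[0]:b0[1]]
    i=np.where((v[:-1]-thr)*(v[1:]-thr)<=0)[0]
    if len(i)==0:return None
    j=i[0] if not rev else i[-1]
    return xs[j]+(thr-v[j])/(v[j+1]-v[j]+1e-9)+0.5
print(l[90,250:262].round(1),l[90,298:312].round(1),l[60:84,280].round(1))
for r in range(84,118):
    a=l[r]; out=np.median(a[230:248]); inn=np.median(a[265:298]); 
    th=(out+inn)/2
    x=cross(a,(250,262),th,False); y=cross(a,(298,312),th,True)
    if x: L.append(toplane(c,(x,r+.5),.003))
    if y: Rr.append(toplane(c,(y,r+.5),.003))
for E in(np.array(L),np.array(Rr)):
    f=np.polyfit(E[:,0],E[:,1],1); print('yaw',np.degrees(np.arctan(f[0])),'y@.44',np.polyval(f,.44),'y@.53',np.polyval(f,.53), np.std(E[:,1]-np.polyval(f,E[:,0])))
tip=[]
for col in range(266,298):
    a=l[50:80,col]; th=(np.median(a[:8])+np.median(a[-6:]))/2
    x=cross(l[:,col],(55,75),th,False); tip.append(toplane(c,(col+.5,x+.5),.003))
tip=np.array(tip); f=np.polyfit(tip[:,1],tip[:,0],1); print('tip',np.median(tip,0),np.degrees(np.arctan(f[0])))
# grip top face
m=(l<-8).astype(np.uint8); m[250:]=0
n,lab,st,ce=cv2.connectedComponentsWithStats(m); i=1+np.argmax(st[1:,4]); print(st[i])
E
```

```text
[ 2.5  2.5  2.9  2.5  2.8  2.5  0.9  0.1 -0.2 -0.2  0.   0. ] [-0.  -0.5 -0.2  0.   0.  -0.2  0.4  2.5  2.8  2.9  3.   2.9  2.5  2.7] [ 2.8  2.8  2.6  2.8  1.4  0.2 -0.2  0.1  0.4  0.   0.1 -0.2  0.1  0.
  0.   0.3  0.2  0.3  0.   0.  -0.1 -0.2  0.3 -0.2]
yaw -1.6811816473663626 y@.44 -0.045958507721371306 y@.53 -0.04860005981329276 0.0007454227428032569
yaw 0.6457959946668592 y@.44 -0.10298105992254698 y@.53 -0.10196660298654278 0.0001993370237180274
tip [ 0.56005259 -0.07667485  0.003     ] 0.8188347085149589
[ 255  188   49   31 1356]
```

```bash
python3 - <<'E'
import cv2
im=cv2.imread('pics/w2_a.png')[40:230,225:335]
cv2.imwrite('pics/w2c.png',cv2.resize(im,None,fx=3,fy=3,interpolation=cv2.INTER_CUBIC))
E
```

```text
(no output)
```

View pics/w2c.png

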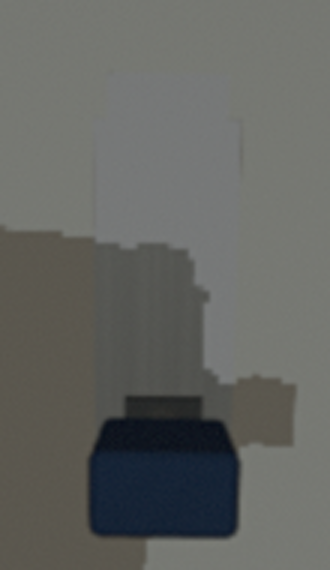

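```bash
python3 - <<'E'
from h import *
print(rel(Rdown(0,-1),[.57,-.245,.2]))
E
```

```text
[ 0.     -0.03   -0.      0.0007  0.1727 -0.1479]
```

```bash
python3 -m handwheel '[[0,0,0,0,0.05,-0.04,-1],[0,0,0,0,0.1,-0.085,-1],[0,0,0,0,0.15,-0.13,-1],[0,0,0,0,0.172,-0.148,-1],[0,0,0,0,0.172,-0.148,-1],[0,0,0,0,0.172,-0.148,-1]]'
python3 - <<'E' 2>/dev/null
from h import *
c=wristcam('w3'); tips(c,['brown_plate_center']); c=avg('w3')
E
```

```text
time: 3.95
ee_pos: [0.5697, -0.244, 0.2001]
tcp_rot: [-32.4, 90.0, 147.6]
wrist_force: [-0.4, -0.2, 0.3]
opening: 0.0855
brown_plate_center 0.84 [407.  184.7] [ 0.5837 -0.3827  0.034 ]
brown_plate_center 0.77 [275.5  92.7] [ 0.6758 -0.2414  0.034 ]
```

View pics/w3_a.png

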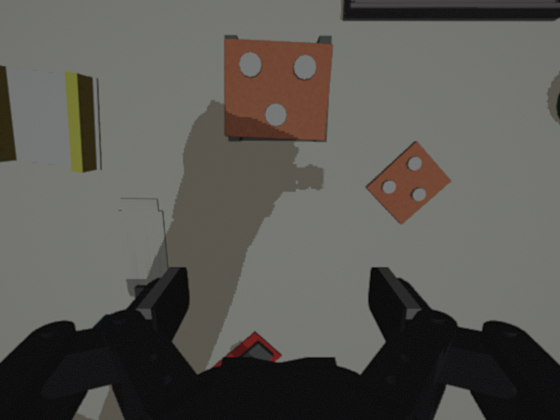

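View pics/w3_b.png

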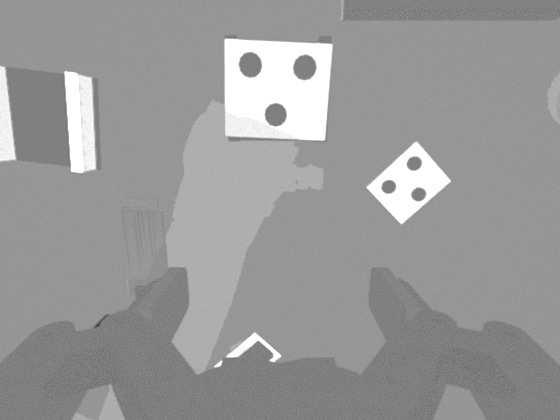

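The plate fills columns 224–332 and rows 38–141, with dark rail ends showing at both edges. Next I'll fit the plate edges.

```bash
cat >> h.py <<'E'
def load(fn):
    d=np.load('pics/'+fn+'.npz'); k=d['k']
    return dict(fx=k[0],fy=k[1],cx=k[2],cy=k[3],R=d['R'],t=d['t'],f=d['f'],lab=cv2.cvtColor((d['f']/255).astype(np.float32),cv2.COLOR_RGB2LAB))
def rectpose(c,mask,z):
    """min-area-rect after fitting: returns centre, sizes, yaw from contour edges mapped to world"""
    cs,_=cv2.findContours(mask.astype(np.uint8),cv2.RETR_EXTERNAL,cv2.CHAIN_APPROX_NONE)
    k=max(cs,key=cv2.contourArea)[:,0,:]
    P=np.array([toplane(c,u+np.array([.5,.5]),z)[:2] for u in k.astype(float)])
    r=cv2.minAreaRect(P.astype(np.float32)); B=cv2.boxPoints(r)
    # refine edges
    ls=[]
    for i in range(4):
        a,b=B[i],B[(i+1)%4]; d=(b-a)/np.linalg.norm(b-a); n=np.array([-d[1],d[0]])
        s=(P-a)@d; q=(P-a)@n; L=np.linalg.norm(b-a)
        m=(abs(q)<.003)&(s>.12*L)&(s<.88*L)
        v=cv2.fitLine(P[m].astype(np.float32),cv2.DIST_HUBER,0,1e-4,1e-4).ravel(); ls.append(v)
    cor=[]
    for i in range(4):
        u,v=ls[i],ls[(i+1)%4]; A=np.array([u[:2],-v[:2]]).T; s=np.linalg.solve(A,v[2:]-u[2:]); cor.append(u[2:]+s[0]*u[:2])
    cor=np.array(cor); ang=[np.degrees(np.arctan2(v[1],v[0]))for v in ls]
    print('centre',cor.mean(0).round(4),'angles',np.round([(a+45)%90-45 for a in ang],2),'sizes',[np.linalg.norm(cor[i]-cor[i-1]).round(4)for i in range(4)]); return cor
E
python3 - <<'E'
from h import *
c=load('w3'); m=(c['lab'][:,:,1]>12).astype(np.uint8); m[:,:200]=0;m[:,345:]=0;m[160:]=0
for z in(.038,.034): print(rectpose(c,m,z).round(4))
im=cv2.resize(c['f'][20:160,205:350,::-1]*1.6,None,fx=5,fy=4,interpolation=cv2.INTER_CUBIC); cv2.imwrite('pics/w3c.png',np.clip(im,0,255).astype(np.uint8))
E
```

```text
centre [ 0.6765 -0.2422] angles [-2.09 -2.33 -2.68 -3.05] sizes [np.float32(0.0872), np.float32(0.1002), np.float32(0.086), np.float32(0.1011)]
[[ 0.7178 -0.2941]
 [ 0.7218 -0.194 ]
 [ 0.636  -0.1899]
 [ 0.6306 -0.2909]]
centre [ 0.677  -0.2422] angles [-2.09 -2.33 -2.68 -3.05] sizes [np.float32(0.0883), np.float32(0.1015), np.float32(0.087), np.float32(0.1024)]
[[ 0.7187 -0.2947]
 [ 0.7228 -0.1934]
 [ 0.6359 -0.1893]
 [ 0.6305 -0.2915]]
```

View pics/w3c.png

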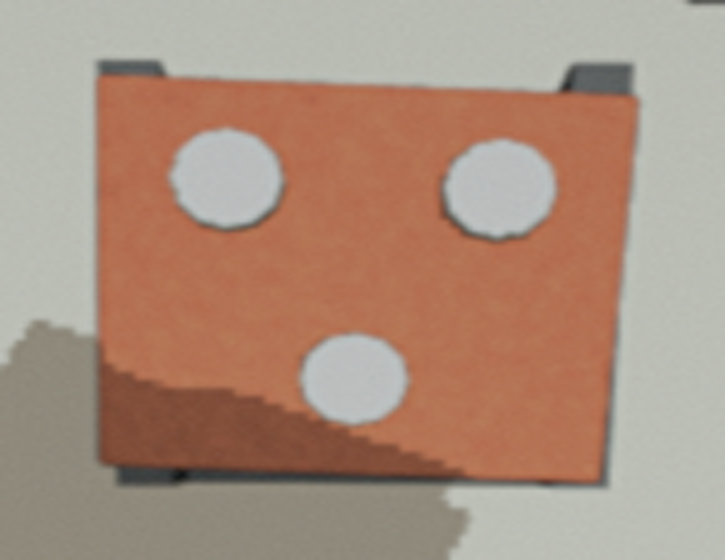

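```bash
python3 - <<'E'
from h import *
c=load('w3')
for n,u in dict(FL=(98,61),FR=(633,65),NL=(118,485),NR=(607,487),FLi=(160,61),FRi=(574,65),NLi=(178,485),NRi=(548,486)).items():
    print(n,toplane(c,(205+u[0]/5,20+u[1]/4),.03).round(4))
E
```

```text
FL [ 0.7278 -0.1921  0.03  ]
FR [ 0.7271 -0.2949  0.03  ]
NL [ 0.629  -0.1915  0.03  ]
NR [ 0.6286 -0.2943  0.03  ]
FLi [ 0.7278 -0.204   0.03  ]
FRi [ 0.7271 -0.2836  0.03  ]
NLi [ 0.629  -0.2041  0.03  ]
NRi [ 0.6288 -0.2819  0.03  ]
```

Plate centre is (0.6765, −0.242) at yaw ≈ −2.5°. The dark rack's centre is (0.678, −0.243) at yaw ≈ −0.4°, and the sizes agree with those given. Cooling rack next.

```bash
python3 -m handwheel '[[0,0,0,0,-0.05,0,-1],[0,0,0,0,-0.11,0,-1],[0,0,0,0,-0.17,0,-1],[0,0,0,0,-0.23,0,-1],[0,0,0,0,-0.265,0,-1],[0,0,0,0,-0.265,0,-1],[0,0,0,0,-0.265,0,-1]]'
python3 - <<'E' 2>/dev/null
from h import *
c=wristcam('w4'); tips(c,['cooling_rack_top','white_plate_center']); c=avg('w4')
im=cv2.resize(c['avg'][10:180,190:350,::-1]*1.6,None,fx=4,fy=3.5,interpolation=cv2.INTER_CUBIC); cv2.imwrite('pics/w4c.png',np.clip(im,0,255).astype(np.uint8))
E
```

```text
time: 5.22
ee_pos: [0.5701, 0.0103, 0.2004]
tcp_rot: [-90.9, 89.6, 90.0]
wrist_force: [0.3, -0.3, 1.2]
opening: 0.0857
cooling_rack_top 0.95 [274.6 120.3] [0.6503 0.0163 0.03  ]
white_plate_center 0.56 [ 65.6 119.4] [0.6477 0.2297 0.034 ]
```

View pics/w4_a.png

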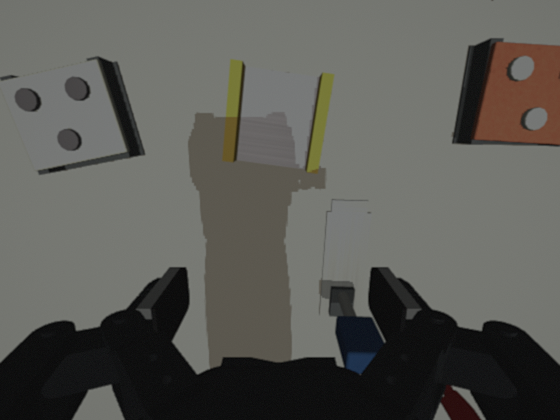

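View pics/w4c.png

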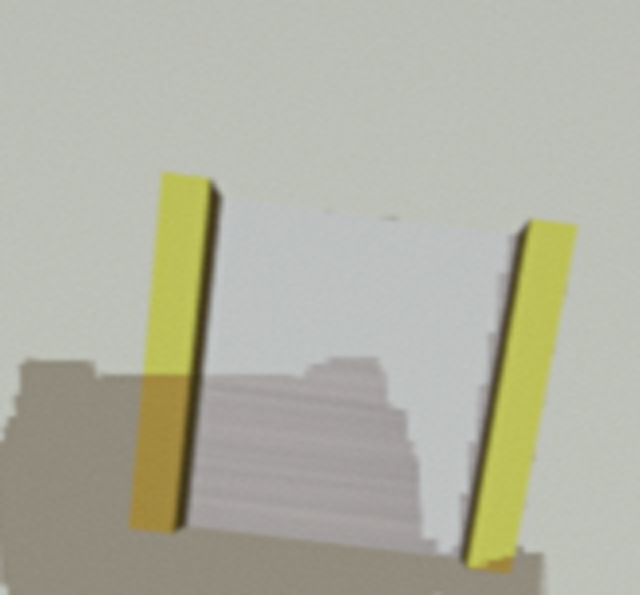

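The picture was taken before the arm had settled (TCP y 0.010 against 0.021 commanded), so I'll settle and take it again.

```bash
python3 -m handwheel '[[0,0,0,0,0,0,-1],[0,0,0,0,0,0,-1]]'
python3 - <<'E' 2>/dev/null
from h import *
c=avg('w5'); print(pose()[1])
im=cv2.resize(c['avg'][10:180,190:350,::-1]*1.6,None,fx=4,fy=3.5,interpolation=cv2.INTER_CUBIC); cv2.imwrite('pics/w5c.png',np.clip(im,0,255).astype(np.uint8))
E
```

```text
time: 5.92
ee_pos: [0.5702, 0.0109, 0.2003]
tcp_rot: [-89.8, 89.6, 91.1]
wrist_force: [0.0, 0.7, -0.4]
opening: 0.0857
[0.57016438 0.01088829 0.20031091]
```

View pics/w5c.png

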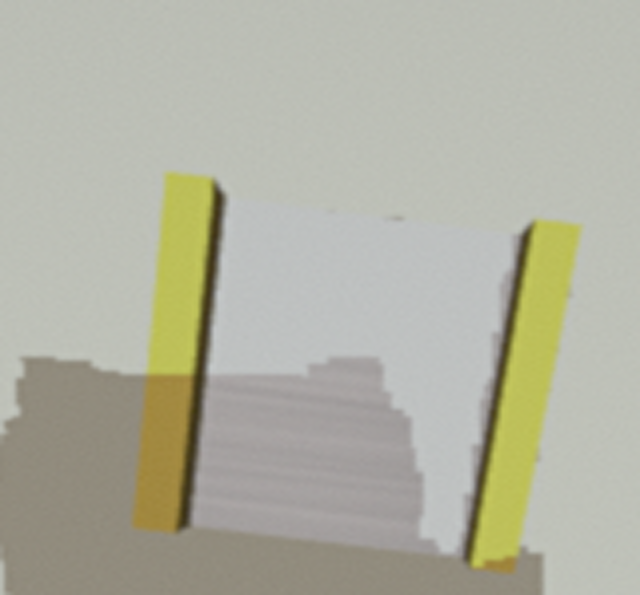

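```bash
python3 - <<'E'
from h import *
c=load('w5')
P={n:toplane(c,(190+u[0]/4,10+u[1]/3.5),.03)[:2] for n,u in dict(FLo=(166,172),FLi=(215,178),NLo=(133,527),NLi=(181,532),FRi=(534,219),FRo=(581,225),NRi=(470,566),NRo=(518,573)).items()}
for n in P: print(n,P[n].round(4))
print('centre',np.mean(list(P.values()),0))
for a,b in(('NLo','FLo'),('NLi','FLi'),('NRi','FRi'),('NRo','FRo')):
    d=P[b]-P[a]; print(np.degrees(np.arctan2(d[1],d[0])),np.linalg.norm(d))
for a,b in(('NRo','NLo'),('FRo','FLo')):
    d=P[b]-P[a]; print(np.degrees(np.arctan2(-d[0],d[1])),np.linalg.norm(d))
E
```

```text
FLo [0.7066 0.0599]
FLi [0.7053 0.048 ]
NLo [0.6084 0.0713]
NLi [0.6071 0.0585]
FRi [ 0.696  -0.0307]
FRo [ 0.6946 -0.0424]
NRi [ 0.5981 -0.0191]
NRo [ 0.5962 -0.0321]
centre [0.65153726 0.01418439]
-6.613421978959736 0.09887677157333576
-6.144177174985614 0.09873592494660276
-6.759061507324946 0.09856936937731353
-5.958305137893425 0.09897252752725633
-6.740694715663198 0.10417375283678468
-6.692445452839127 0.10304197196622163
```

The network's points from the top and scene cameras differ from the wrist result by up to 7 mm in y. I'll overlay the wrist-derived geometry on those two images to settle it.

```bash
python3 - <<'E' 2>/dev/null
from h import *
R,p,o=pose(); print(np.degrees(Ro.from_matrix(Rdown(0,-1).T@R).as_rotvec()).round(2),p.round(4),o['q'].round(2))
def box(cx,cy,yaw,lx,ly,z):
    a=np.radians(yaw); X=np.array([np.cos(a),np.sin(a)]);Y=np.array([-X[1],X[0]])
    return [np.r_[np.array([cx,cy])+X*sx*lx/2+Y*sy*ly/2,z] for sx,sy in((1,1),(1,-1),(-1,-1),(-1,1))]
for n in('top','scene'):
    pc=snap(n,n+'2'); f=pc['frame'].astype(float)
    for i in range(5): f+=bot.camera(n)['frame']
    f=np.clip(f/6*1.5,0,255).astype(np.uint8)[:,:,::-1]; s=4
    g=cv2.resize(f,None,fx=s,fy=s,interpolation=cv2.INTER_CUBIC)
    for b,col in((box(.6515,.0142,-6.5,.1,.104,.03),(0,0,255)),(box(.6765,-.2422,-2.5,.09,.104,.038),(255,0,0)),(box(.435,-.0745,-.3,.024,.04,.13),(0,0,255)),(box(.435+.045,-.0745,-.3,.16,.054,.003),(0,0,255))):
        P=np.array([(proj(pc,x))*s for x in b]).round().astype(np.int32); cv2.polylines(g,[P],True,col,1)
    if n=='top': g=g[130*s:290*s,200*s:390*s]
    else: g=g[150*s:290*s,160*s:360*s]
    cv2.imwrite(f'pics/{n}2c.png',g)
E
```

```text
[-0.92 -0.   -0.43] [0.5702 0.0109 0.2003] [  0.87   7.52  11.29  93.77   0.43 179.94]
```

View pics/top2c.png

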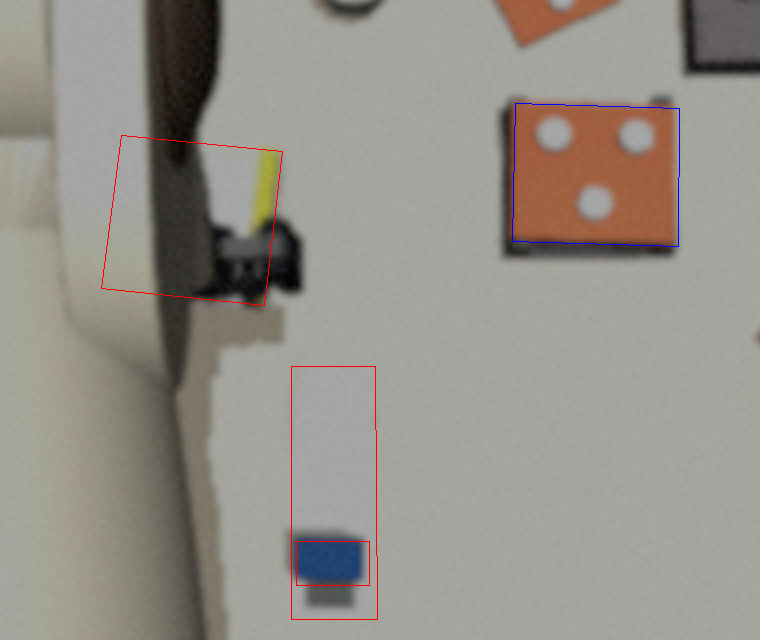

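View pics/scene2c.png

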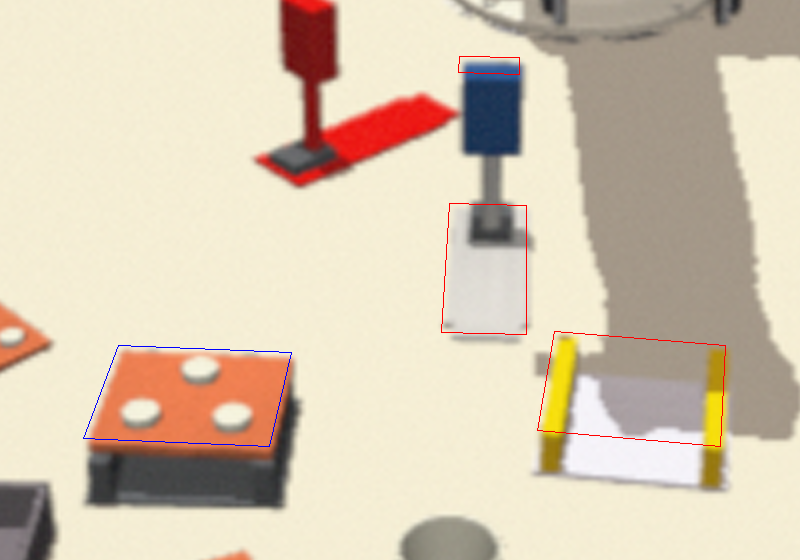

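The overlays agree with the wrist geometry to about 2 mm on all parts. The y shortfall happened because joint 6 reached its 180° limit (q6 = 179.9). I'll flip the tool half a turn so q6 works near 0, and go above the lifter.

```bash
python3 - <<'E'
from h import *
print(rel(Rdown(-.4,1),[.435,-.0745,.2]))
E
```

```text
[-1.7868e+02 -6.7000e-01  1.0000e-02 -3.0000e-04  8.3200e-02  1.3650e-01]
```

```bash
python3 -m handwheel '[[-10,0,0,0,0.005,0.008,-1],[-20,-0.1,0,0,0.01,0.016,-1],[-30,-0.1,0,0,0.015,0.024,-1],[-40,-0.15,0,0,0.02,0.032,-1],[-50,-0.2,0,0,0.025,0.04,-1],[-60,-0.2,0,0,0.03,0.048,-1],[-70,-0.25,0,0,0.035,0.056,-1],[-80,-0.3,0,0,0.04,0.064,-1],[-90,-0.35,0,0,0.045,0.072,-1],[-100,-0.4,0,0,0.05,0.08,-1],[-110,-0.4,0,0,0.055,0.088,-1],[-120,-0.45,0,0,0.06,0.096,-1],[-130,-0.5,0,0,0.065,0.104,-1],[-140,-0.5,0,0,0.07,0.112,-1],[-150,-0.55,0,0,0.074,0.12,-1],[-160,-0.6,0,0,0.078,0.128,-1],[-170,-0.65,0,0,0.083,0.1365,-1],[-178.68,-0.67,0,0,0.083,0.1365,-1],[-178.68,-0.67,0,0,0.083,0.1365,-1],[-178.68,-0.67,0,0,0.083,0.1365,-1]]'
python3 - <<'E'
from h import *
R,p,o=pose(); print(o['q'].round(2)); print(rel(Rdown(-.4,1),[.435,-.0745,.1]))
E
```

```text
time: 9.32
ee_pos: [0.435, -0.0743, 0.1997]
tcp_rot: [-172.1, 90.0, -172.7]
wrist_force: [0.4, -0.0, 0.6]
opening: 0.0854
[ -9.69 -10.09  -6.07  94.03  -0.    -9.11]
[-0.18   -0.01    0.      0.0997 -0.0002 -0.    ]
```

```bash
python3 -m handwheel '[[0,0,0,0.03,0,0,-1],[0,0,0,0.06,0,0,-1],[0,0,0,0.085,0,0,-1],[0,0,0,0.1,0,0,-1],[0,0,0,0.1,0,0,-1],[0,0,0,0.1,0,0,-1],[0,0,0,0.1,0,0,1],[0,0,0,0.1,0,0,1],[0,0,0,0.1,0,0,1],[0,0,0,0.1,0,0,1],[0,0,0,0.1,0,0,1],[0,0,0,0.1,0,0,1]]' 90
python3 - <<'E'
from h import *
R,p,o=pose(); print(p,o['torque'])
c=wristcam('w6')
E
```

```text
time: 10.82
ee_pos: [0.4354, -0.0742, 0.1006]
tcp_rot: [10.1, 89.9, 9.7]
wrist_force: [-1.1, 1.6, 6.3]
opening: 0.0376
[ 0.43536514 -0.07420373  0.10058722] [ 0.25759438  0.27244556 -0.03833502]
```

View pics/w6.png

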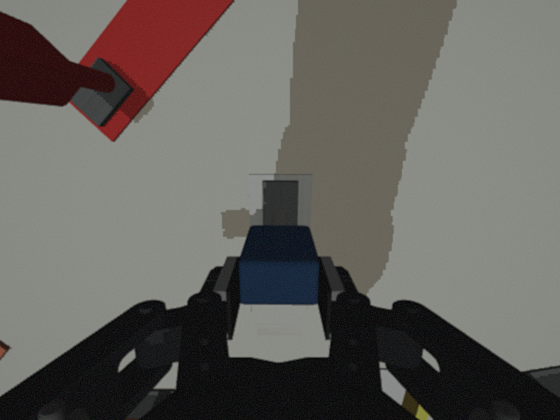

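The grip block is held squarely between the pads (block at about (280,265) in the picture). I'll lift 30 mm, move sideways to the pre-insert pose and check level.

```bash
python3 - <<'E'
from h import *
R,p,o=pose(); print(np.degrees(Ro.from_matrix(Rdown(0,1).T@R).as_rotvec()).round(2)); print(rel(Rdown(-.4,1),[.482,-.2427,.13]))
E
```

```text
[ 0.4  -0.07  0.01]
[ 0.      0.07   -0.01   -0.0294 -0.1681  0.0479]
```

```bash
python3 -m handwheel '[[0,0,0,-0.01,0,0,1],[0,0,0,-0.03,0,0,1],[0,0,0,-0.03,-0.02,0.008,1],[0,0,0,-0.03,-0.05,0.016,1],[0,0,0,-0.03,-0.08,0.024,1],[0,0,0,-0.03,-0.11,0.032,1],[0,0,0,-0.03,-0.14,0.04,1],[0,0,0,-0.03,-0.16,0.047,1],[0,0,0,-0.03,-0.168,0.048,1],[0,0,0,-0.03,-0.168,0.048,1],[0,0,0,-0.03,-0.168,0.048,1],[0,0,0,-0.03,-0.168,0.048,1]]'
python3 - <<'E' 2>/dev/null
from h import *
print(bot.get_obs()['wrist_force'],bot.get_obs()['torque'])
for n,y0,y1,x0,x1 in(('scene',120,310,100,360),('top',120,320,230,430)):
    p=snap(n,n+'3'); g=np.clip(p['frame'][y0:y1,x0:x1,::-1]*1.5,0,255).astype(np.uint8); cv2.imwrite(f'pics/{n}3c.png',cv2.resize(g,None,fx=3,fy=3,interpolation=cv2.INTER_CUBIC))
E
```

```text
time: 12.38
ee_pos: [0.4818, -0.242, 0.1299]
tcp_rot: [-15.6, 90.0, -16.0]
wrist_force: [0.5, 1.8, -2.3]
opening: 0.0376
[ 0.48010578  1.76813233 -2.32785845] [0.01355145 0.02561114 0.04222624]
```

View pics/scene3c.png

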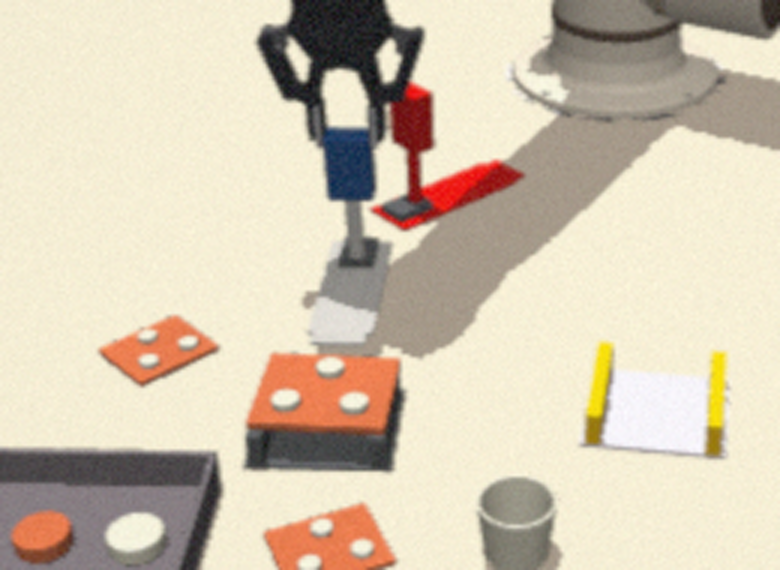

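View pics/top3c.png

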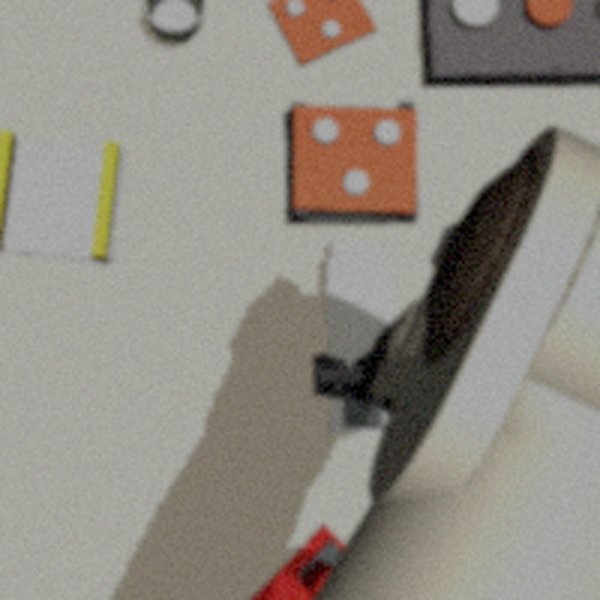

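```bash
python3 - <<'E' 2>/dev/null
from h import *
R,p,o=pose(); pc=bot.camera('scene'); f=np.clip(pc['frame'][120:310,100:360,::-1]*1.5,0,255).astype(np.uint8); s=3
g=cv2.resize(f,None,fx=s,fy=s,interpolation=cv2.INTER_CUBIC)
ly=R[:,1]; lx=R[:,2]; up=-R[:,0]
def L(x,y,z): return p+lx*x+ly*y+up*(z-.1006)
for z,col in((0,(0,0,255)),(.003,(255,0,0))):
    P=[L(-.035,-.027,z),L(.125,-.027,z),L(.125,.027,z),L(-.035,.027,z)]
    cv2.polylines(g,[np.array([(proj(pc,q)+[0.5,1.7]-[100,120])*s for q in P]).round().astype(np.int32)],True,col,1)
P=[L(-.012,-.02,.13),L(.012,-.02,.13),L(.012,.02,.13),L(-.012,.02,.13)]
cv2.polylines(g,[np.array([(proj(pc,q)+[0.5,1.7]-[100,120])*s for q in P]).round().astype(np.int32)],True,(0,0,255),1)
cv2.imwrite('pics/s4.png',g[50:400,150:500][:, :])
E
```

```text
(no output)
```

View pics/s4.png

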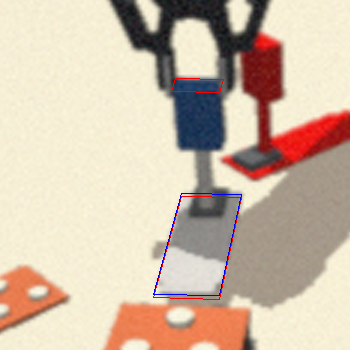

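The predicted outline, with the lifter level and square in the hand, lies on the picture. I'll lower to about 12 mm blade clearance and insert in two stages.

```bash
python3 -m handwheel '[[0,0,0,0.017,0,0,1],[0,0,0,0.017,0,0,1],[0,0,0,0.017,-0.0005,0.015,1],[0,0,0,0.017,-0.0005,0.03,1],[0,0,0,0.017,-0.0005,0.045,1],[0,0,0,0.017,-0.0005,0.06,1],[0,0,0,0.017,-0.0005,0.06,1]]'
python3 - <<'E' 2>/dev/null
from h import *
print(bot.get_obs()['torque'],rel(Rdown(-.4,1),[.6085,-.2427,.1126]))
p=snap('scene','scene5'); g=np.clip(p['frame'][120:310,100:360,::-1]*1.5,0,255).astype(np.uint8); cv2.imwrite('pics/scene5c.png',cv2.resize(g,None,fx=3,fy=3,interpolation=cv2.INTER_CUBIC))
E
```

```text
time: 13.4
ee_pos: [0.5429, -0.2434, 0.1122]
tcp_rot: [156.7, 90.0, 156.3]
wrist_force: [-0.2, -0.1, -2.2]
opening: 0.0374
[0.06006477 0.11335822 0.01060232] [ 0.04   -0.03   -0.01   -0.0005  0.0011  0.0656]
```

View pics/scene5c.png

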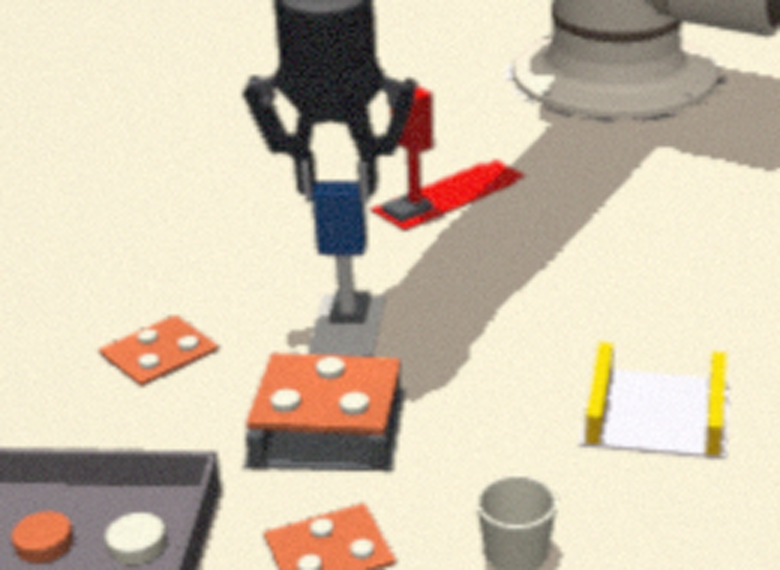

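The blade is entering the passage. There is no contact force and the plate has not moved. I'll finish inserting.

```bash
python3 -m handwheel '[[0,0,0,0,0.0005,0.015,1],[0,0,0,0,0.001,0.03,1],[0,0,0,0,0.001,0.045,1],[0,0,0,0,0.001,0.057,1],[0,0,0,0,0.001,0.0655,1],[0,0,0,0,0.001,0.0655,1],[0,0,0,0,0.001,0.0655,1]]'
python3 - <<'E' 2>/dev/null
from h import *
print(bot.get_obs()['torque'],rel(Rdown(-.4,1),[.6085,-.2427,.1126]))
p=snap('scene','scene6'); g=np.clip(p['frame'][120:310,100:360,::-1]*1.5,0,255).astype(np.uint8); cv2.imwrite('pics/scene6c.png',cv2.resize(g,None,fx=3,fy=3,interpolation=cv2.INTER_CUBIC))
snap('wrist','w7')
E
```

```text
time: 14.32
ee_pos: [0.607, -0.243, 0.1127]
tcp_rot: [174.3, 90.0, 173.9]
wrist_force: [0.6, -0.4, -2.5]
opening: 0.0377
[0.02766678 0.01596991 0.0106767 ] [-0.     -0.03   -0.      0.0001  0.0004  0.0015]
```

View pics/scene6c.png

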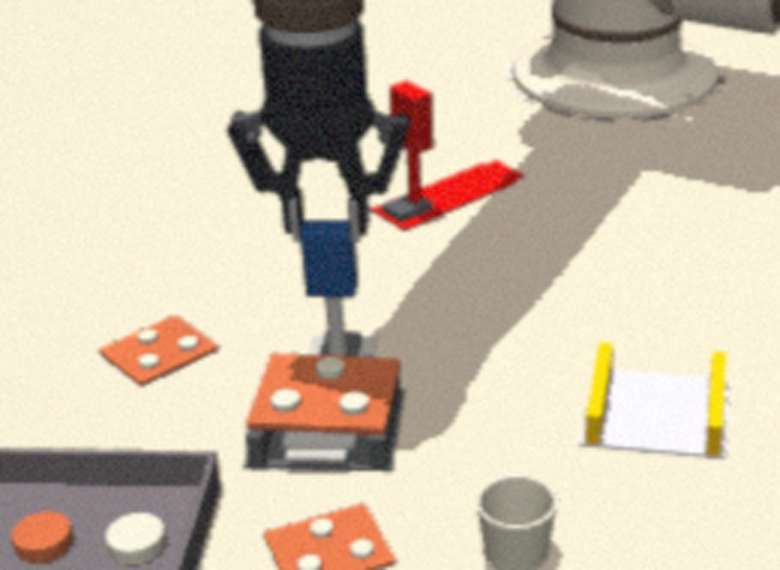

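View pics/w7.png

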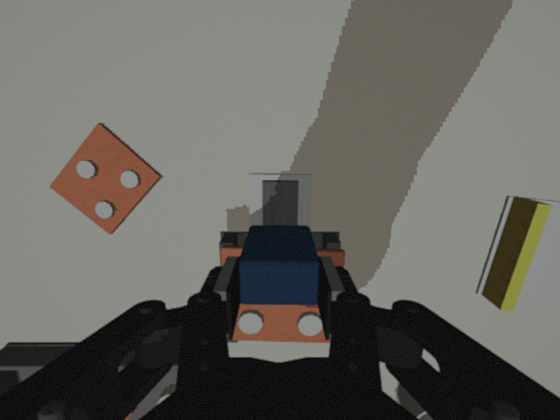

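The blade tip shows inside the passage under the plate, and the wrist force is just the lifter's weight. Now I'll lift gently.

```bash
python3 -m handwheel '[[0,0,0,-0.008,0,0.001,1],[0,0,0,-0.012,0,0.001,1],[0,0,0,-0.015,0,0.001,1],[0,0,0,-0.018,0,0.001,1],[0,0,0,-0.022,0,0.001,1],[0,0,0,-0.028,0,0.001,1],[0,0,0,-0.035,0,0.001,1],[0,0,0,-0.041,0,0.001,1],[0,0,0,-0.045,0,0.001,1],[0,0,0,-0.045,0,0.001,1],[0,0,0,-0.045,0,0.001,1]]'
python3 - <<'E' 2>/dev/null
from h import *
print(bot.get_obs()['torque'])
p=snap('scene','scene7'); g=np.clip(p['frame'][120:310,100:360,::-1]*1.5,0,255).astype(np.uint8); cv2.imwrite('pics/scene7c.png',cv2.resize(g,None,fx=3,fy=3,interpolation=cv2.INTER_CUBIC))
snap('wrist','w8'); snap('top','top7')
E
```

```text
time: 15.8
ee_pos: [0.6082, -0.243, 0.1574]
tcp_rot: [165.1, 90.0, 164.7]
wrist_force: [0.3, -1.1, -4.5]
opening: 0.0373
[0.02213518 0.1348986  0.0312669 ]
```

View pics/scene7c.png

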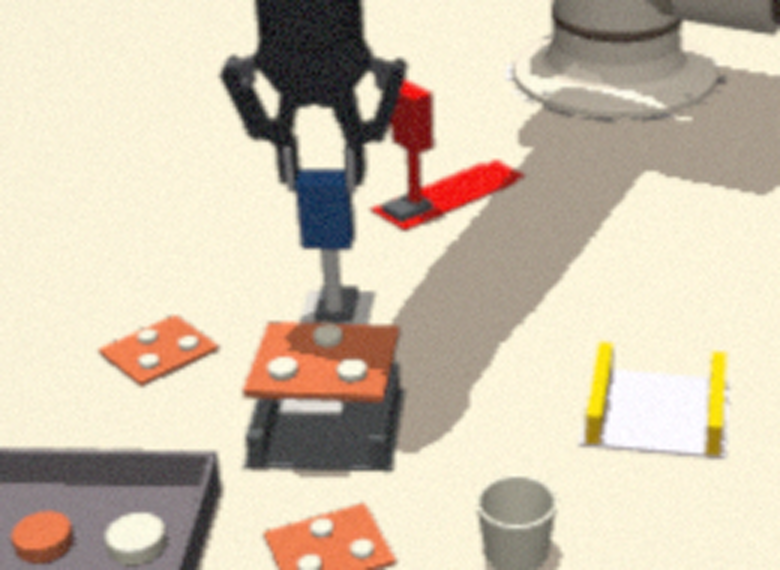

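View pics/w8.png

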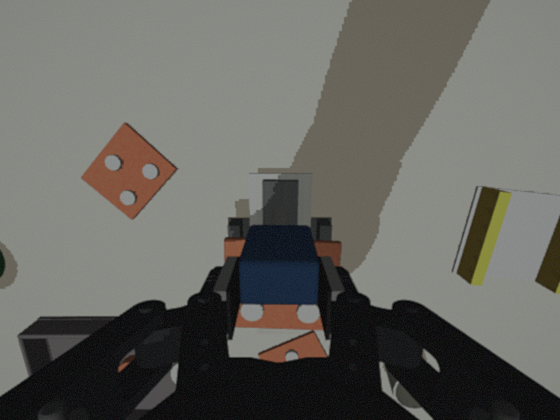

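The plate is level on the blade and the wrist force of −4.5 N shows its extra weight. Next I'll compute the transfer.

```bash
python3 - <<'E' 2>/dev/null
from h import *
print(rel(Rdown(-4.4,1),[.5831,.0182,.1574]),pose()[2]['q'].round(1))
E
```

```text
[ 4.     -0.03   -0.01    0.      0.261  -0.0269] [-21.8  19.1  20.2  91.2  -0.  -21.4]
```

View pics/top7.png

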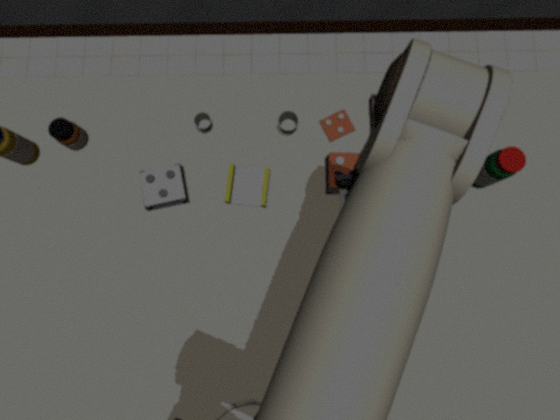

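```bash
python3 -m handwheel '[[0.1,0,0,0,0.004,-0.0004,1],[0.2,0,0,0,0.012,-0.0012,1],[0.4,0,0,0,0.024,-0.0025,1],[0.6,0,0,0,0.04,-0.004,1],[0.9,0,0,0,0.058,-0.006,1],[1.2,0,0,0,0.077,-0.008,1],[1.5,0,0,0,0.097,-0.01,1],[1.8,0,0,0,0.117,-0.012,1],[2.1,0,0,0,0.137,-0.014,1],[2.4,0,0,0,0.157,-0.016,1],[2.7,0,0,0,0.177,-0.018,1],[3,0,0,0,0.197,-0.02,1],[3.3,0,0,0,0.215,-0.022,1],[3.55,0,0,0,0.231,-0.024,1],[3.75,0,0,0,0.244,-0.0252,1],[3.9,0,0,0,0.253,-0.0261,1],[3.95,0,0,0,0.258,-0.0266,1],[4,0,0,0,0.261,-0.0269,1],[4,0,0,0,0.261,-0.0269,1],[4,0,0,0,0.261,-0.0269,1]]'
python3 - <<'E' 2>/dev/null
from h import *
R,p,o=pose(); print(o['torque'],o['wrist_force'],rel(Rdown(-4.4,1),[.5831,.0182,.1574]))
p=snap('scene','scene8'); g=np.clip(p['frame'][120:310,200:460,::-1]*1.5,0,255).astype(np.uint8); cv2.imwrite('pics/scene8c.png',cv2.resize(g,None,fx=3,fy=3,interpolation=cv2.INTER_CUBIC))
snap('top','top8'); wristcam('w9')
E
```

```text
time: 18.45
ee_pos: [0.5833, 0.0178, 0.1576]
tcp_rot: [-143.5, 90.0, -147.9]
wrist_force: [0.4, 0.2, -2.1]
opening: 0.0374
[-0.01276227  0.1371426   0.03357443] [ 0.36250808  0.19218937 -2.11967506] [-0.02   -0.01    0.01    0.0002  0.0004 -0.0002]
```

View pics/scene8c.png

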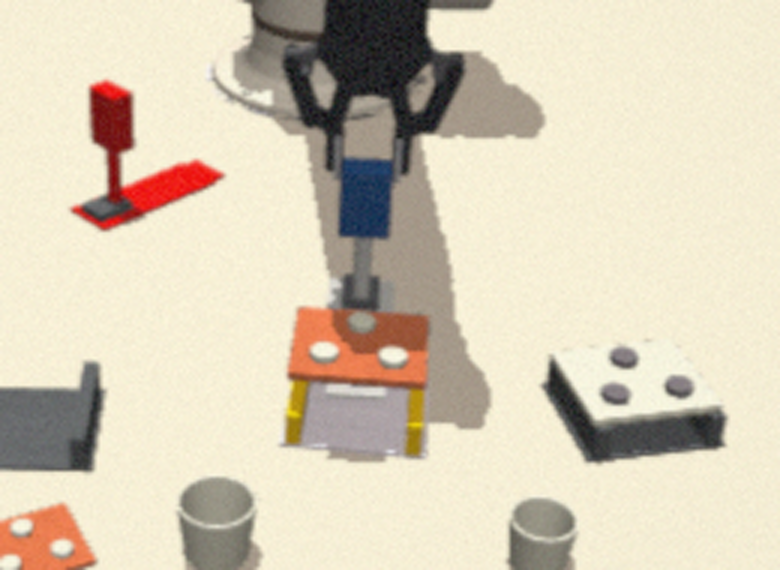

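View pics/w9.png

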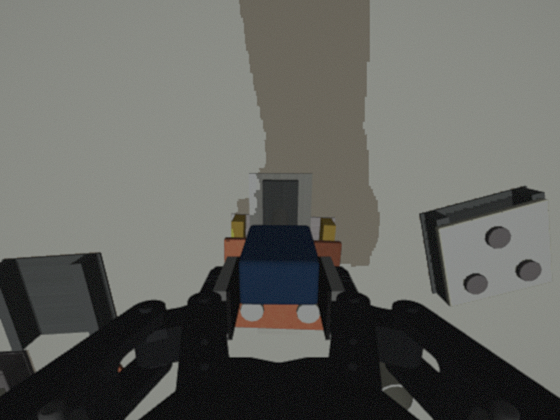

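The plate sits on the blade exactly as at pickup. I'll lower to about 4 mm above the rails and check alignment.

```bash
python3 -m handwheel '[[0,0,0,0.003,0,0,1],[0,0,0,0.008,0,0,1],[0,0,0,0.014,0,0,1],[0,0,0,0.02,0,0,1],[0,0,0,0.024,0,0,1],[0,0,0,0.026,0,0,1],[0,0,0,0.026,0,0,1],[0,0,0,0.026,0,0,1]]'
python3 - <<'E' 2>/dev/null
from h import *
R,p,o=pose(); print(o['wrist_force'])
p=snap('scene','scene9'); f=p['frame'].astype(float)
for i in range(4): f+=bot.camera('scene')['frame']
g=np.clip(f[200:280,270:370,::-1]/5*1.5,0,255).astype(np.uint8); cv2.imwrite('pics/scene9c.png',cv2.resize(g,None,fx=7,fy=7,interpolation=cv2.INTER_CUBIC))
E
```

```text
time: 19.6
ee_pos: [0.5833, 0.0181, 0.1319]
tcp_rot: [-4.0, 90.0, -8.4]
wrist_force: [-1.2, -0.5, -3.8]
opening: 0.0378
[-1.19125205 -0.54354028 -3.78784737]
```

View pics/scene9c.png

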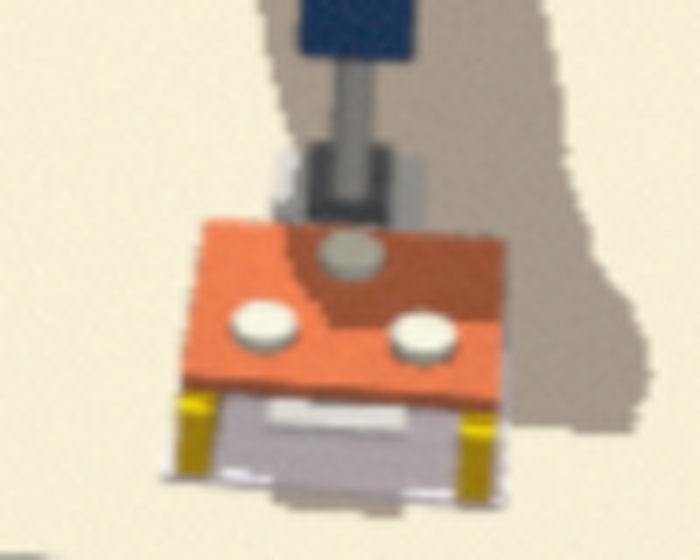

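The plate is aligned with the rails. I'll lower slowly onto them.

```bash
python3 -m handwheel '[[0,0,0,0.001,0,0,1],[0,0,0,0.002,0,0,1],[0,0,0,0.003,0,0,1],[0,0,0,0.004,0,0,1],[0,0,0,0.005,0,0,1],[0,0,0,0.006,0,0,1],[0,0,0,0.007,0,0,1],[0,0,0,0.009,0,0,1],[0,0,0,0.011,0,0,1],[0,0,0,0.013,0,0,1],[0,0,0,0.015,0,0,1],[0,0,0,0.017,0,0,1],[0,0,0,0.018,0,0,1],[0,0,0,0.018,0,0,1],[0,0,0,0.018,0,0,1]]'
python3 - <<'E' 2>/dev/null
from h import *
R,p,o=pose(); print(o['wrist_force'],o['torque'])
p=snap('scene','scene10'); f=p['frame'].astype(float)
for i in range(4): f+=bot.camera('scene')['frame']
g=np.clip(f[200:280,270:370,::-1]/5*1.5,0,255).astype(np.uint8); cv2.imwrite('pics/scene10c.png',cv2.resize(g,None,fx=7,fy=7,interpolation=cv2.INTER_CUBIC))
E
```

```text
time: 21.72
ee_pos: [0.5833, 0.0181, 0.1137]
tcp_rot: [-108.3, 90.0, -112.7]
wrist_force: [0.2, 0.2, -3.2]
opening: 0.0378
[ 0.15374939  0.22756485 -3.23008228] [-0.03501831  0.03180218 -0.0072184 ]
```

View pics/scene10c.png

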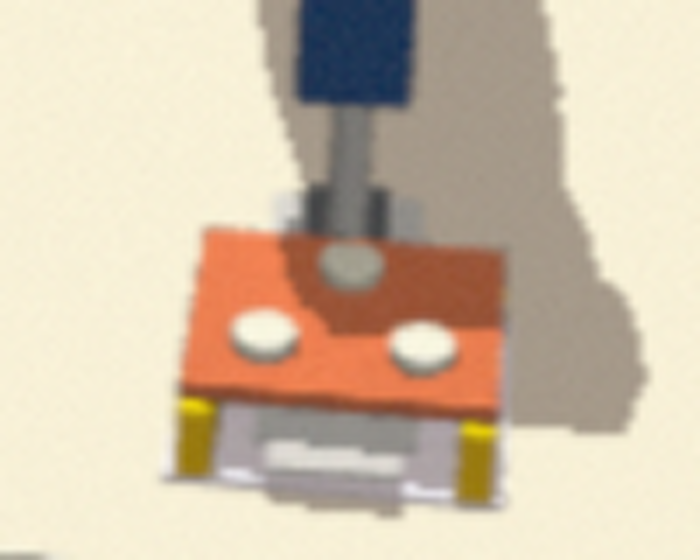

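The plate rests on the rails and the blade hangs free in the passage. I'll withdraw straight back.

```bash
python3 -m handwheel '[[0,0,0,0,0,-0.005,1],[0,0,0,0,0,-0.012,1],[0,0,0,0,0,-0.022,1],[0,0,0,0,0,-0.034,1],[0,0,0,0,0,-0.048,1],[0,0,0,0,0,-0.064,1],[0,0,0,0,0,-0.08,1],[0,0,0,0,0,-0.096,1],[0,0,0,0,0,-0.112,1],[0,0,0,0,0,-0.128,1],[0,0,0,0,0,-0.14,1],[0,0,0,0,0,-0.147,1],[0,0,0,0,0,-0.15,1],[0,0,0,0,0,-0.15,1],[0,0,0,0,0,-0.15,1]]'
python3 - <<'E' 2>/dev/null
from h import *
R,p,o=pose(); print(o['wrist_force'],o['torque'])
p=snap('scene','scene11'); g=np.clip(p['frame'][120:310,200:460,::-1]*1.5,0,255).astype(np.uint8); cv2.imwrite('pics/scene11c.png',cv2.resize(g,None,fx=3,fy=3,interpolation=cv2.INTER_CUBIC))
E
```

```text
time: 23.85
ee_pos: [0.4339, 0.0296, 0.1136]
tcp_rot: [-161.9, 90.0, -166.3]
wrist_force: [-0.9, 0.2, -3.1]
opening: 0.0374
[-0.87387164  0.2345682  -3.13194342] [0.00506456 0.05487728 0.01237358]
```

View pics/scene11c.png

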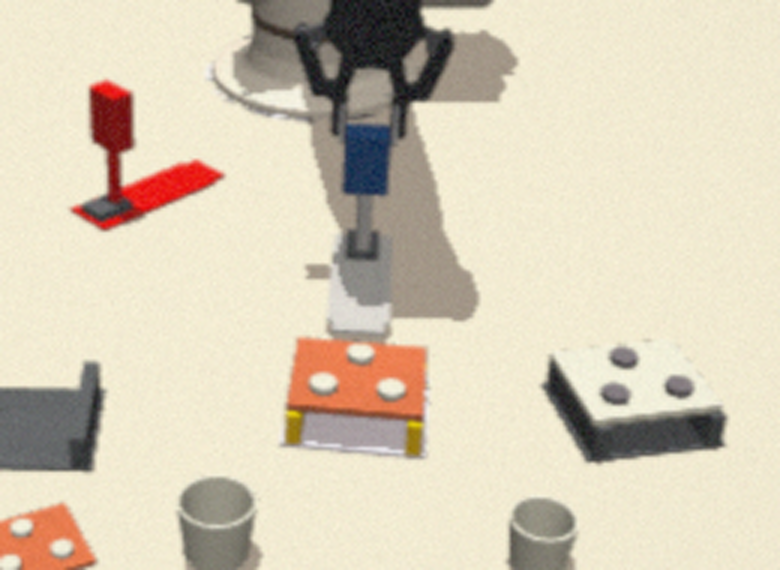

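The blade is fully out and the plate has stayed put. I'll lower the lifter to the bench in two small stages, watching the force.

```bash
python3 -m handwheel '[[0,0,0,0.003,0,0,1],[0,0,0,0.006,0,0,1],[0,0,0,0.009,0,0,1],[0,0,0,0.011,0,0,1],[0,0,0,0.012,0,0,1],[0,0,0,0.0125,0,0,1],[0,0,0,0.0125,0,0,1],[0,0,0,0.0125,0,0,1]]'
python3 - <<'E'
from h import *
for i in range(3):
  o=bot.get_obs(); print(o['wrist_force'],o['torque'],o['ee_pos'])
  bot.camera('top')
E
```

```text
time: 24.9
ee_pos: [0.4337, 0.0296, 0.1012]
tcp_rot: [-118.7, 90.0, -123.1]
wrist_force: [0.9, -0.0, -3.1]
opening: 0.0375
[ 0.91017787 -0.03169204 -3.13153253] [ 0.00672578  0.01672288 -0.03596612] [0.43370631 0.02964328 0.10124547]
[-0.17254675 -0.10564791 -1.89951313] [-0.05419748  0.02372792  0.02621704] [0.43371795 0.02964069 0.10122049]
[-0.10978376 -0.34207065 -3.21633305] [0.03082479 0.03914935 0.03836124] [0.43372309 0.02964491 0.10122908]
```

```bash
python3 -m handwheel '[[0,0,0,0.0004,0,0,1],[0,0,0,0.0008,0,0,1],[0,0,0,0.0012,0,0,1],[0,0,0,0.0012,0,0,1]]'
python3 - <<'E'
from h import *
for i in range(3):
  o=bot.get_obs(); print(o['wrist_force'].round(1),o['torque'].round(2),o['ee_pos'].round(4))
  bot.camera('top')
E
```

```text
time: 25.55
ee_pos: [0.4337, 0.0297, 0.1006]
tcp_rot: [24.6, 90.0, 20.2]
wrist_force: [-2.7, 0.5, 5.9]
opening: 0.0372
[-2.7  0.5  5.9] [ 0.06  0.62 -0.05] [0.4337 0.0297 0.1006]
[-4.3  1.7  6.1] [ 0.06  0.69 -0.02] [0.4337 0.0297 0.1006]
[-3.1  0.6  3.9] [ 0.07  0.72 -0.03] [0.4337 0.0297 0.1006]
```

It's on the bench (about 8 N contact), at the same TCP height of 0.1006 as when grasped. I'll release, then rise.

```bash
python3 -m handwheel '[[0,0,0,0,0,0,0.2],[0,0,0,0,0,0,0],[0,0,0,0,0,0,-0.3],[0,0,0,0,0,0,-0.7],[0,0,0,0,0,0,-1],[0,0,0,0,0,0,-1],[0,0,0,0,0,0,-1],[0,0,0,0,0,0,-1],[0,0,0,-0.02,0,0,-1],[0,0,0,-0.05,0,0,-1],[0,0,0,-0.09,0,0,-1],[0,0,0,-0.13,0,0,-1],[0,0,0,-0.17,0,0,-1],[0,0,0,-0.17,0,-0.04,-1],[0,0,0,-0.17,0,-0.08,-1],[0,0,0,-0.17,0,-0.08,-1],[0,0,0,-0.17,0,-0.08,-1]]'
python3 - <<'E' 2>/dev/null
from h import *
p=snap('scene','scene12'); g=np.clip(p['frame'][120:310,200:460,::-1]*1.5,0,255).astype(np.uint8); cv2.imwrite('pics/scene12c.png',cv2.resize(g,None,fx=3,fy=3,interpolation=cv2.INTER_CUBIC))
tips(p,Z); p=snap('top','top12'); tips(p,Z); c=avg('w12')
E
```

```text
time: 27.82
ee_pos: [0.3543, 0.0358, 0.2701]
tcp_rot: [8.4, 90.0, 4.1]
wrist_force: [0.5, 0.5, -0.3]
opening: 0.0854
lifter_grip 0.97 [238.5 158.9] [ 0.3343 -0.1987  0.1   ]
lifter_grip 0.81 [323.3 177.2] [0.4365 0.0347 0.1   ]
brown_plate_center 0.83 [151.1 238.3] [ 0.6345 -0.3833  0.034 ]
brown_plate_center 0.74 [320.  243.7] [0.6452 0.0181 0.034 ]
brown_plate_center 0.69 [212.8 305.5] [ 0.8606 -0.2064  0.034 ]
cooling_rack_top 0.88 [318.3 247.8] [0.6562 0.0137 0.03  ]
white_plate_center 0.64 [411.  247.5] [0.6545 0.2299 0.034 ]
lifter_grip 0.84 [238.2 268.6] [0.4405 0.0283 0.1   ]
lifter_grip 0.6 [338.7 319.6] [ 0.3266 -0.1972  0.1   ]
brown_plate_center 0.76 [408.5 210.7] [ 0.5806 -0.3877  0.034 ]
brown_plate_center 0.65 [336.3 122.8] [ 0.8129 -0.2146  0.034 ]
brown_plate_center 0.61 [245.7 185.1] [0.6498 0.0196 0.034 ]
white_plate_center 0.77 [159.6 187.5] [0.6457 0.2386 0.034 ]
```

View pics/scene12c.png

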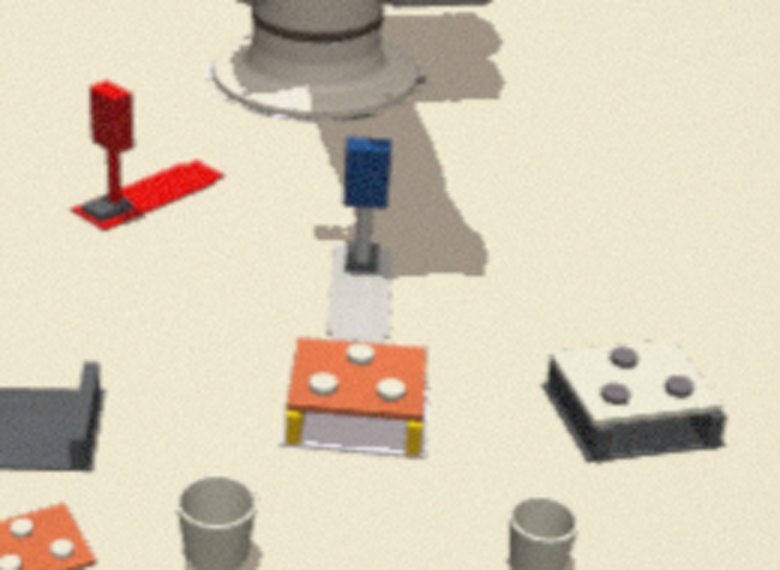

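View pics/top12.png

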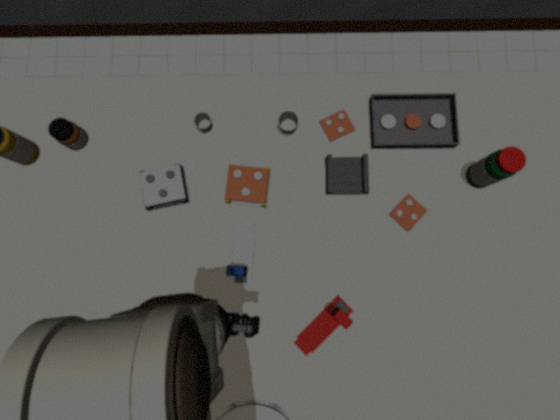

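View pics/w12_a.png

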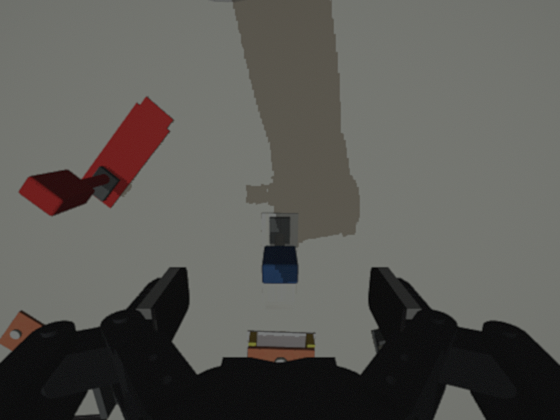

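The lifter stands free and upright, and the plate is on the yellow rails. As a last check I'll measure plate against rack in the top picture.

```bash
python3 - <<'E' 2>/dev/null
from h import *
p=bot.camera('top'); f=p['frame'].astype(float)
for i in range(5): f+=bot.camera('top')['frame']
f/=6; lab=cv2.cvtColor((f/255).astype(np.float32),cv2.COLOR_RGB2LAB)
big=cv2.resize(lab,None,fx=4,fy=4,interpolation=cv2.INTER_CUBIC)
q=dict(p); 
for k in('fx','fy','cx','cy'): q[k]=p[k]*4
m=(big[:,:,1]>14).astype(np.uint8); w=np.zeros_like(m); w[150*4:215*4,215*4:280*4]=1; rectpose(q,m*w,.038)
# before: same measure of pick-up plate in top1
a=cv2.imread('pics/top2.png')[:,:,::-1]; l2=cv2.resize(cv2.cvtColor((a/255).astype(np.float32),cv2.COLOR_RGB2LAB),None,fx=4,fy=4,interpolation=cv2.INTER_CUBIC)
m=(l2[:,:,1]>14).astype(np.uint8); w=np.zeros_like(m); w[145*4:200*4,318*4:378*4]=1; rectpose(q,m*w,.038)
# rack rails in top1
a=cv2.imread('pics/top1.png')[:,:,::-1]; l2=cv2.resize(cv2.cvtColor((a/255).astype(np.float32),cv2.COLOR_RGB2LAB),None,fx=4,fy=4,interpolation=cv2.INTER_CUBIC)
m=(l2[:,:,2]>22).astype(np.uint8); w=np.zeros_like(m); w[155*4:215*4,215*4:280*4]=1; m*=w
pts=cv2.findNonZero(m)[:,0,:]; P=np.array([toplane(q,u+.5,.03)[:2] for u in pts.astype(float)]); r=cv2.minAreaRect(P.astype(np.float32)); print('rack top1',r)
g=np.clip(f[150:290,200:300,::-1]*1.6,0,255).astype(np.uint8); cv2.imwrite('pics/top13c.png',cv2.resize(g,None,fx=4,fy=4,interpolation=cv2.INTER_CUBIC))
E
```

```text
centre [0.6516 0.0151] angles [-6.82 -6.81 -5.9  -5.97] sizes [np.float32(0.0833), np.float32(0.099), np.float32(0.0847), np.float32(0.0976)]
centre [ 0.677  -0.2397] angles [-2.33 -2.66 -1.38 -2.14] sizes [np.float32(0.0843), np.float32(0.0998), np.float32(0.0852), np.float32(0.0984)]
rack top1 ((0.6518079042434692, 0.015806328505277634), (0.10350189357995987, 0.09978026151657104), 83.08203125)
```

View pics/top13c.png

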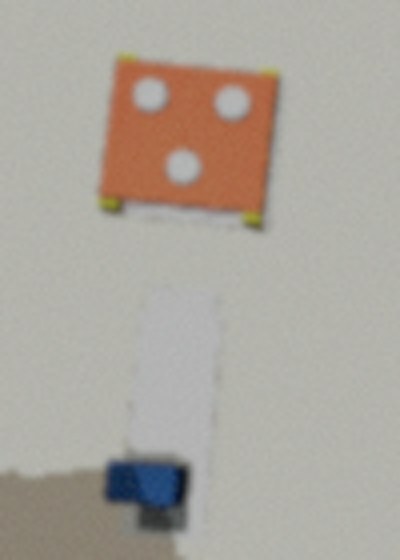

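In the top picture the plate centre is (0.6516, 0.0151) at −6.4° and the rack is (0.6518, 0.0158) at −6.9°. The rail ends show evenly at all four corners. I'll hand it in.

```bash
python3 - <<'E'
from h import *
o=bot.get_obs(); print(o['time'],o['wrist_force'],o['qd'].round(2)); print(bot.job_done())
E
```

```text
28.925 [-0.60549492  0.43674825  0.21485087] [-0.03  0.09 -0.02  0.    0.12 -0.  ]
the job is handed in; nothing more can be done
None
```

The brown plate is on the yellow-railed cooling rack, and I handed the job in at about 29 s; it reports no verdict. I gripped the lifter by its blue block and slid the blade along the dark rack's passage. I then raised the plate about 30 mm, carried it over and lowered it slowly onto the rails. After drawing the blade straight out, I stood the lifter on the bench, released it and backed the arm away.

**Last checks:**
- **Plate:** in the top picture its centre is about 1 mm from the rack's centre, and it is within about 0.5° of square. It looks flat on the rails.
- **Lifter:** it stands upright and free on the bench, about 0.22 m from the rack's centre, with the blade clear of the rack.
- **White plate:** the arm never went near it, and it looks unmoved. The network's readings of it before and after differ by 5–7 mm, which is within that network's scatter (its readings of one thing differ by more than that between cameras).
- **Robot:** it is touching nothing, with the wrist force near zero.

**What disagreed on the way:**
- **Network points:** in the top and scene pictures they were up to about 10 mm off the edge fits, so I used the fits. These matched overlays on both pictures to about 2 mm, apart from a constant shift of about 2 pixels in the scene picture.
- **Joint 6 limit:** one move stopped short when joint 6 reached the end of its range, so I turned the tool half a turn before grasping.

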